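Zero, index and lock a die turret

ROBOT

A 6-joint arm with a two-finger parallel gripper is mounted at the origin on the work surface. World frame = base frame: x ahead of the robot, y to its left, z up, the work surface at z = 0. Lengths are in mm, angles in rad, forces in N, time in s.
With the tool pointing down it reaches from about 350 to 775 mm from the base axis. Payload 7.3 kg.
Tool frame: the origin (TCP) lies on the centre line of the jaws, within the pads' length; the fingertips stand 22 mm ahead of it and the grasp point (between the pads) lies 3 mm ahead of it; z points along the fingers, y is the direction in which the jaws open and shut (so a half turn about z gives the same grasp; the last joint's range is limited). The gripper opens to 92 mm and grips with 3 to 60 N. Pads are 19 mm wide; open, the fingers measure 130 mm over their backs; the gripper's body (75 mm by 190 mm) begins 47 mm behind the grasp point.
Start: joints at [-1.355, 0.342, 1.524, -0, 1.275, -0.146], TCP at [185.851, -491.022, 248.741] pointing down, gripper open.
Joint ranges: [-2.53, 2.53], [-0.77, 2.02], [0.04, 2.7], [-1, 4.14], [0.28, 2.66], [-3.11, 3.11]. Speed limits (rad/s): [2.57, 2.57, 3.14, 3.14, 3.14, 3.14].

INTERFACE

Orientations are given as [roll, pitch, yaw] about the fixed x, y, z axes, in that order (R = Rz(yaw) Ry(pitch) Rx(roll)).
In Python, from plant import get_obs, capture, bot, spot_in gives the robot as it stands.
- The arm moves only by the shell command python3 -m handwheel 'ROWS' [OPENING]. ROWS is JSON, a list of rows, each a list of 2 entries, a list of its own where there are three numbers: the shift along the world's x, y, z in mm, then the turn, a rotation vector about the world's x, y, z in rad. In form: [[[x, y, z], [wx, wy, wz]], ...]. A call has 1 to 12 rows; each row shifts and turns the commanded pose from where the row before left it; what a row does not reach is not made up. A row lasts 1/8 s, in which the tool goes at most 62.5 mm and 10.7 degrees, less where a joint would pass 70% of its speed; a pose out of reach is approached as far as the arm can. A call is refused whole if a number of a shift passes 62.5 or a number of a turn 0.188, either way. A call with a gripper value outside its range is refused whole. OPENING is the closure, from 0 (fully open) to 1 (shut), set as the call begins (- or left out, the last holds). The fingers move at their own pace and stop on an object; the grip force is fixed at half the most. Time passes only in rows, so rows that do not move let the fingers close. It gives the time, the measured TCP pose, the force and the opening at its end, in the units of the state.
- get_obs(): the state, without advancing time (a new reading comes with each control period).
- capture(name): name is "scene" or "top" or "wrist"; returns a dict with "img" (384x512x3 uint8, red, green, blue), "fx", "fy", "cx", "cy" (pixels), "cam_to_world" (4x4, takes a point from camera to world coordinates). Camera axes: x right, y up, looking along -z (the intrinsics and any distortion apply to the point x, -y, -z); pixel columns grow to the right and rows downward; lengths in mm; the calibration is good to about 2 mm. A picture is of the moment at which its call begins. There is no depth.
- bot.close_job(): hands the job in, once; it reports no verdict.
Trained networks look in the newest picture that a camera, given by its name, has taken for a name from the list of things; names that differ only in an ending like _2 or _b are one class to them, and where a whole thing is asked for, a point or a joint stands for the part that bears it (a point fixed in the world has none). Each returns a list of dicts, best first, with "score" (0 to 1); they miss things now and then, are a little off and sometimes report something else, mostly with a low value. They report only what shows in the picture. A call takes as long as a camera call. They do not tell look-alikes from the thing itself.
- spot_in(thing, camera): "xyz" ([x, y, z] in mm, in the coordinates of the camera as it stood for that picture, good to about 4 mm: the middle of the surface that is visible of it).
The state is a dict: "time": time; "joint_positions": joint angles; "dq": joint speeds; "tau": joint torques, N m; "tool_pos": TCP position; "tcp_rot": TCP orientation; "contact_force": force on the tool from outside, world axes, zero at the start; "moment": the same for the moment, N m; "grip_width": finger opening in mm.
Only numpy, scipy, OpenCV 4.12 (cv2) and the standard library are available. Lean on these libraries where they do the work, as an engineer would, in place of code of your own. Each camera call takes 0.05 s, during which the arm holds its last target. There are 200 camera calls.

TASK

On the wiring bench, turn the die turret by its upright handle anticlockwise (seen from above) until it comes up gently but firmly against its stop, then turn it clockwise to the fourth click and let go of it. Then lock it there with the loose pin from the grey holder: push the pin fully home through the hole in the steel bracket, collar flat on the bracket, and leave it. Do not force the stop or the pin, and leave the red module, the white cable gland and the screwdriver alone.

Things in the scene. Friction and masses are not known exactly. Their poses are not given: they have to be found in the camera images.
- press: Fixed die-turret tool: grey base plate 180 x 180 x 15 mm, origin under its centre on the bench, z up, on the turret's axis. Its +x points from the axis to the steel lock bracket (12 mm plate, 46 mm in x, 36 mm in y, top 62 mm above the bench) that overhangs the wheel's rim.
- turret_axis (a point): Point on the turret's vertical axis at the wheel's top face, 45 mm up. The aluminium wheel is about 134 mm across, 15 mm thick, with 12 rim notches 10.5 mm wide, 30 degrees apart, at the pin hole's radius; one lies under the bracket's hole at every click, otherwise a tooth blocks it.
- turret (a joint): Turn of the turret, rad, growing clockwise seen from above. 0 = home click; a click every 0.5236 rad (30 degrees); fourth click after home 2.094; last 3.14. A spring detent pulls it into the nearest click: about 5 to 7 N at the handle to leave one, less towards half-way, then it snaps on. The stop lies 0.05 to 0.22 rad anticlockwise past home (before half-way); let go there, it tends back to home.
- handle (a point): Middle of the turret's handle: upright round black sleeve, 14 mm in diameter, from 60 to 110 mm above the bench (this point 85 mm up), 45 mm from the axis, spinning freely about its own vertical axis like a crank grip. It lies towards the base's -y at joint value 0, -x at 1.57, +y at 3.14.
- stop: Dark steel stop block 14 x 14 mm, top 45 mm above the bench, on the base's -y side; its black buffer meets the square lug on the wheel's rim, 76 mm from the axis. Origin on the turret's axis at bench height; its small yaw from the base shifts the stop. Bears no more than 9 N (about 17 N of push at the handle); 12 to 15 N at the handle is firm.
- lock_hole (a point): Centre of the mouth of the bracket's round vertical through hole, 11.5 mm in diameter, chamfered, at the bracket's top face, 62 mm above the bench, 58 mm from the axis along the base's +x. The wheel's notch begins 17 mm below this point.
- pin_mid (a point): Centre of the loose locking pin, 85 mm long, 80 g, upright at the start. From below: steel shaft 9 mm in diameter, 40 mm long, tapered tip; collar 24 mm in diameter, 5 mm thick; black grip 16 mm in diameter, 40 mm long. This point is 2.5 mm above the collar's underside; mid-grip is 22.5 mm above this point; z points up.
- pin_collar (a point): Centre of the underside of the pin's collar, 40 mm above its tip. When the pin is home this point is at lock_hole.
- holder: Fixed grey plastic block 60 x 60 x 45 mm, origin under its centre on the bench; the pin starts in a vertical 12 mm hole in its middle, its collar resting on the block's top, tip 5 mm above the bench. Lift the pin at least 45 mm straight up to free it.
- module: Bystander: red device module 60 x 90 x 52 mm, origin under its centre. It and the holder may have changed places.
- gland: Bystander: white cable gland, 32 mm across and 40 mm tall, origin under its centre.
- screwdriver: Bystander: screwdriver 190 mm long lying on the bench, along its own x.
- pin: The same pin; origin at the centre of its tip's underside, z up.
There are look-alikes about, which are no part of the job. There is more than one size of the pin; the job needs the smaller.

How it is judged (in metres and radians):
On the way, in this order (a step that is already met when the one before it is completed fails the run):
1. the turret has been turned back and is pressed against its stop (at least 3 N) (contact force between stop and anything else above 3 N and value of joint turret below -0.03 rad), for 0.15 s.
2. the turret has been turned to the fourth click and let go, before the pin is put in (value of joint turret between 2.044 and 2.144 rad and contact force between the fingers and press below 0.3 N and distance between pin_collar and lock_hole above 0.06 m), for 0.2 s.
At the end, for the whole second after the job is handed in: The turret stands at the fourth click (2.094 rad, within 0.05), locked by the pin, which stands upright (within 0.08 rad) in the bracket's hole with its collar on the bracket (within 3 mm) (value of joint turret between 2.044 and 2.144 rad and horizontal distance between pin_collar and lock_hole below 0.003 m and z of pin_collar in the frame of lock_hole between -0.003 and 0.003 m and angle between pin_mid's own z axis and vertical below 0.08 rad); the robot touches nothing.
It fails at once if the stop is loaded with more than 9 N (contact force between stop and anything else above 9 N).
It fails at once if the pin is pressed on the turret or bracket with more than 40 N (contact force between pin and press above 40 N).
It fails at once if the red module is moved more than 20 mm (distance of module from where it was at the start of the episode above 0.02 m).
It fails at once if the cable gland is moved more than 20 mm (distance of gland from where it was at the start of the episode above 0.02 m).
It fails at once if the screwdriver is moved more than 20 mm (distance of screwdriver from where it was at the start of the episode above 0.02 m).
It also fails if it takes over 72 s, if anything falls off the work surface, if the arm or the gripper's body presses on something with over 40 N, if the wrist force passes 120 N, or if a joint passes its speed limit or range.

## Working session

There is one attempt and no reset: what is moved stays moved. The work goes in short steps, Python scripts to look and compute and a shell command to move; the robot and the scene stay as the last step left them, time stands still between calls to the robot, and variables do not carry over. Pictures are saved under pics/ and viewed, about 8 in all and at most 12, crops included, and the job is handed in when it is done.

```bash
ls; mkdir -p pics; cat > h.py <<'E'
import numpy as np, cv2
from plant import get_obs, capture, bot, spot_in
def save(c,name,roi=None,scale=1):
    im=c["img"][:,:,::-1]
    if roi: x0,y0,x1,y1=roi; im=im[y0:y1,x0:x1]
    cv2.imwrite("pics/"+name,cv2.resize(im,None,fx=scale,fy=scale,interpolation=cv2.INTER_CUBIC))
def w(c,p): return (np.array(c["cam_to_world"])@np.r_[p,1])[:3]
def proj(c,P):
    q=np.linalg.inv(np.array(c["cam_to_world"]))@np.r_[P,1]
    return np.array([c["cx"]+c["fx"]*q[0]/-q[2], c["cy"]+c["fy"]*q[1]/q[2]])
def ray(c,u,v,z):
    M=np.array(c["cam_to_world"]); d=M[:3,:3]@np.array([(u-c["cx"])/c["fx"],-(v-c["cy"])/c["fy"],-1]); o=M[:3,3]
    return o+d*(z-o[2])/d[2]
E
python3 - <<'E'
from h import *
print(get_obs())
for n in ("top","scene"):
    c=capture(n); save(c,n+"0.png",scale=1.5); print(n,{k:v for k,v in c.items() if k!="img"})
    for t in ("press","turret","handle","stop","lock_hole","pin","holder","module","gland","screwdriver","turret_axis","pin_collar"):
        for r in spot_in(t,n)[:4]: print(t,round(r["score"],2),w(c,r["xyz"]).round(),proj(c,w(c,r["xyz"])).round())
E
```

```text
pics
{'time': 0.0, 'joint_positions': array([-1.35500424e+00,  3.42721846e-01,  1.52500866e+00, -1.99718041e-05,
        1.27543127e+00, -1.45982184e-01]), 'dq': array([-0.00150195, -0.00129975, -0.00115506,  0.00145667, -0.00141734,
        0.00139237]), 'tau': array([-5.09159254e-04, -4.31247103e+01, -2.44223571e+01,  7.17753265e-02,
        5.59368299e-02, -1.26275868e-04]), 'tool_pos': array([ 185.75731109, -490.63199558,  248.04832702]), 'tcp_rot': array([-3.14003745e+00, -2.09356010e-04,  3.61779936e-01]), 'contact_force': array([-0.43923191,  0.04581094, -0.41451765]), 'moment': array([ 0.04826704,  0.03092903, -0.06537457]), 'grip_width': 91.99346944830118}
top {'fx': 397.77607209329545, 'fy': 397.77607209329545, 'cx': 255.32613584276973, 'cy': 187.9571291317555, 'cam_to_world': array([[ 1.91978455e-03,  9.80983746e-01, -1.94080408e-01,
         4.15723367e+02],
       [-9.99687073e-01,  6.72333761e-03,  2.40946583e-02,
        -1.95888705e+00],
       [ 2.49413363e-02,  1.93973419e-01,  9.80689677e-01,
         1.05418734e+03],
       [ 0.00000000e+00,  0.00000000e+00,  0.00
[... 1115 characters left out ...]
    7.48428401e+02],
       [ 0.00000000e+00,  0.00000000e+00,  0.00000000e+00,
         1.00000000e+00]])}
press 0.75 [599. -25.  38.] [250. 213.]
turret 0.73 [572. -31.  47.] [247. 203.]
handle 0.85 [570. -30.  45.] [248. 203.]
stop 0.58 [ 610. -100.   38.] [217. 218.]
lock_hole 0.98 [606. -23.  32.] [251. 217.]
pin 0.79 [573. 277.  74.] [380. 189.]
pin 0.41 [486. 283.  69.] [374. 168.]
holder 0.82 [498. 269.  43.] [367. 179.]
holder 0.57 [ 472. -281.   40.] [147. 181.]
module 0.78 [ 473. -277.   38.] [149. 182.]
gland 0.58 [ 702. -288.   22.] [129. 257.]
screwdriver 0.81 [737. 248.  22.] [381. 260.]
turret_axis 0.88 [606. -26.  32.] [250. 217.]
pin_collar 0.61 [571. 278.  74.] [380. 188.]
```

View pics/top0.png

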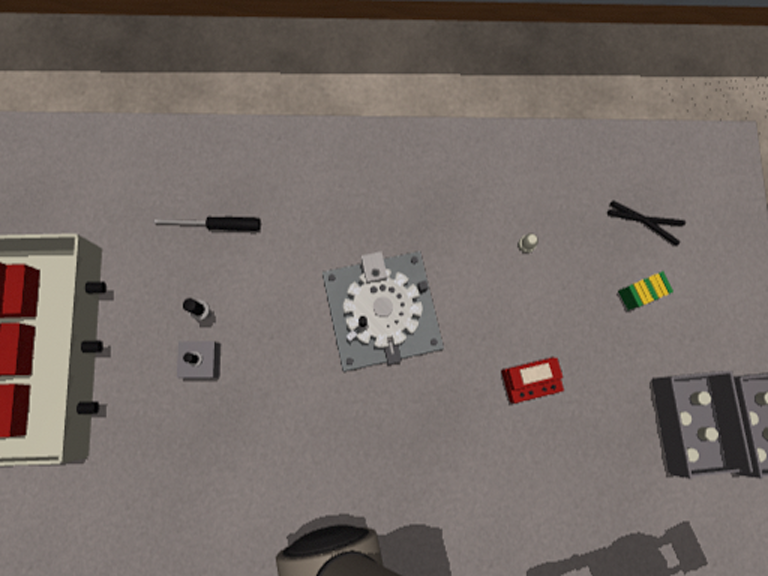

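View pics/scene0.png

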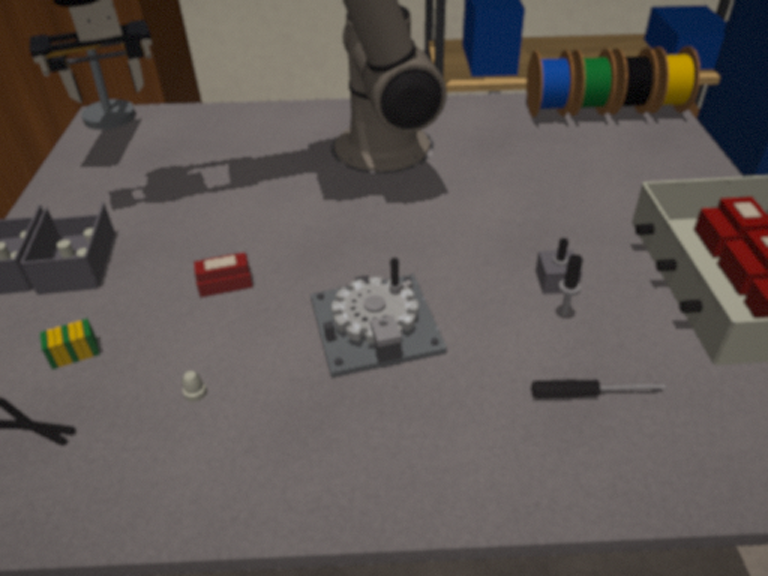

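Pin candidates: the pin in the grey holder, top px (128,238), and the larger free-standing pin, top px (132,206). The job needs the smaller one, which is the one in the holder. Handle candidates: the black post on the wheel, top px (241,214), and the dark detent at the base edge, px (261,234). The post is the handle. The stop is at px (281,192) and the bracket at px (249,178).

```bash
python3 - <<'E'
from h import *
c=capture("top")
a=ray(c,383/1.5,307/1.5,50);b=ray(c,374/1.5,271/1.5,62);h=ray(c,362.5/1.5,319/1.5,110)
print("axis",a,"hole",b,"handle",h)
d=(b-a)[:2];e=(h-a)[:2];y=np.arctan2(d[1],d[0]);print("yaw",y,np.linalg.norm(d),"handle r",np.linalg.norm(e),"ang in base",np.arctan2(e[1],e[0])-y)
k=capture("wrist");o=get_obs();print(k["fx"],k["cx"],k["cy"]);M=np.array(k["cam_to_world"])
print(M.round(3))
from scipy.spatial.transform import Rotation as R
T=R.from_euler("xyz",o["tcp_rot"]).as_matrix();print(T.T@(M[:3,3]-o["tool_pos"]),(T.T@M[:3,:3]).round(3))
E
```

```text
axis [570.96827733 -26.73275213  50.        ] hole [630.9379684  -11.00305191  62.        ] handle [542.18244532   7.36951052 110.        ]
yaw 0.2565157574850534 61.9982847850199 handle r 44.627216389862525 ang in base 2.0153413111509497
321.4353492203175 251.54058947806496 193.31085261222233
[[ 3.54000e-01  8.93000e-01  2.78000e-01  2.61651e+02]
 [-9.35000e-01  3.38000e-01  1.05000e-01 -4.62110e+02]
 [-0.00000e+00 -2.97000e-01  9.55000e-01  3.84659e+02]
 [ 0.00000e+00  0.00000e+00  0.00000e+00  1.00000e+00]]
[  81.1142588    -0.20105627 -135.91490123] [[ 0.     0.955  0.297]
 [ 1.    -0.     0.001]
 [ 0.001  0.297 -0.955]]
```

```bash
python3 -m handwheel '[[[33,39,0],[0,0,-0.009]],[[33,39,0],[0,0,-0.009]],[[33,39,0],[0,0,-0.009]],[[33,39,0],[0,0,-0.009]],[[33,39,0],[0,0,-0.009]],[[33,39,0],[0,0,-0.009]],[[33,39,0],[0,0,-0.009]],[[33,39,0],[0,0,-0.009]],[[33,39,0],[0,0,-0.009]],[[33,39,0],[0,0,-0.009]],[[33,39,0],[0,0,-0.009]],[[33,39,0],[0,0,-0.009]]]' 0
python3 -m handwheel '[[[0,0,0],[0,0,0]],[[0,0,0],[0,0,0]]]'
python3 - <<'E'
from h import *
c=capture("wrist"); save(c,"w1.png",scale=1.5); print(get_obs()["tool_pos"],get_obs()["tcp_rot"],get_obs()["contact_force"])
for t in ("press","turret","handle","stop","lock_hole","turret_axis"):
    for r in spot_in(t,"wrist")[:3]: print(t,round(r["score"],2),w(c,r["xyz"]).round(),proj(c,w(c,r["xyz"])).round())
E
```

```text
time: 2.9
tool_pos: [582.8, -21.6, 248.8]
tcp_rot: [3.141, -0.0, 0.254]
contact_force: [1.7, 0.2, 0.1]
grip_width: 92.0
time: 3.15
tool_pos: [581.5, -23.1, 248.4]
tcp_rot: [3.141, 0.001, 0.254]
contact_force: [0.3, -0.0, 0.2]
grip_width: 91.8
[581.36881896 -23.56422315 248.6343099 ] [3.14144239e+00 6.77729963e-04 2.53418871e-01] [-0.266735   -0.61663955 -0.24258715]
press 0.7 [586. -22.  39.] [252. 166.]
turret 0.77 [571. -25.  46.] [251. 181.]
handle 0.8 [569. -26.  44.] [252. 183.]
stop 0.59 [617. -91.  45.] [322. 156.]
lock_hole 0.75 [585. -27.  42.] [256. 169.]
turret_axis 0.66 [585. -21.  43.] [251. 168.]
```

View pics/w1.png

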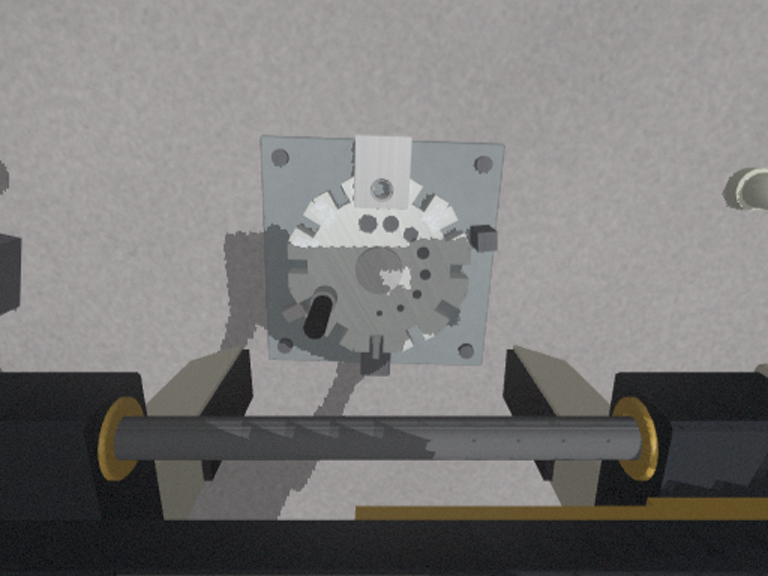

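```bash
python3 - <<'E'
from h import *
c=capture("wrist");s=1/1.5
a=ray(c,379*s,270*s,47);b=ray(c,382*s,190*s,62);h=ray(c,316*s,330*s,110);h2=ray(c,319.5*s,315*s,85)
co=np.array([ray(c,u*s,v*s,15) for u,v in((262,136),(504,145),(483,365),(269,359))])
print("axis",a,"hole",b,"handle",h,h2,"base mid",co.mean(0),[np.linalg.norm(co[i]-co[i-1]).round() for i in range(4)])
e=(co[0]+co[1]-co[2]-co[3])[:2];print("yaw base",np.arctan2(e[1],e[0]))
d=(b-a)[:2];y=np.arctan2(d[1],d[0]);print("yaw",y,np.linalg.norm(d))
for H in(h,h2):
  e=(H-a)[:2];print("r",np.linalg.norm(e),"q",-np.pi/2-(np.arctan2(e[1],e[0])-y)+2*np.pi)
print(proj(c,get_obs()["tool_pos"]+[0,0,-3]))
E
```

```text
axis [573.34438165 -26.70984042  47.        ] hole [630.43896282 -13.89556782  62.        ] handle [543.04465694   5.52875535 110.        ] [543.4231686    6.35173881  85.        ] base mid [573.93234799 -27.08044392  15.        ] [np.float64(179.0), np.float64(177.0), np.float64(178.0), np.float64(180.0)]
yaw base 0.22285687931419287
yaw 0.22078077545461935 58.5149278406341
r 44.24251772561031 q 2.6079682664252637
r 44.59088484849161 q 2.6267947088595345
[252.05223325 267.32115645]
```

```bash
python3 -m handwheel '[[[-19,14.5,0],[0,0,-0.016]],[[-19,14.5,0],[0,0,-0.016]],[[0,0,-40],[0,0,0]],[[0,0,-40],[0,0,0]],[[0,0,-40],[0,0,0]],[[0,0,-33],[0,0,0]],[[0,0,0],[0,0,0]]]' 0
python3 -m handwheel '[[[0,0,0],[0,0,0]],[[0,0,0],[0,0,0]],[[0,0,0],[0,0,0]],[[0,0,0],[0,0,0]],[[0,0,0],[0,0,0]],[[0,0,0],[0,0,0]],[[0,0,0],[0,0,0]],[[0,0,0],[0,0,0]]]' 1
python3 - <<'E'
from h import *
ax=np.array([573.5,-27]);yaw=.222
H=lambda q:ax+45*np.array([np.cos(yaw-np.pi/2-q),np.sin(yaw-np.pi/2-q)])
q=np.arange(2.618,-.25,-.1309);P=np.array([H(x) for x in q])
for i in range(1,len(q)):print(q[i].round(3),P[i].round(1),(P[i]-P[i-1]).round(1))
E
```

```text
time: 4.42
tool_pos: [542.3, 6.0, 93.8]
tcp_rot: [-3.14, 0.005, 0.221]
contact_force: [0.1, 0.6, 0.4]
grip_width: 91.9
time: 5.42
tool_pos: [543.8, 6.0, 95.7]
tcp_rot: [-3.142, 0.0, 0.222]
contact_force: [0.0, 3.5, 0.3]
grip_width: 16.6
2.487 [538.9   1.8] [-4.1 -4.3]
2.356 [535.5  -3. ] [-3.5 -4.8]
2.225 [532.6  -8.1] [-2.8 -5.2]
2.094 [530.5 -13.6] [-2.1 -5.5]
1.963 [529.2 -19.4] [-1.4 -5.7]
1.833 [528.5 -25.2] [-0.6 -5.9]
1.702 [528.7 -31.1] [ 0.2 -5.9]
1.571 [529.6 -36.9] [ 0.9 -5.8]
1.44 [531.3 -42.6] [ 1.7 -5.6]
1.309 [533.7 -47.9] [ 2.4 -5.4]
1.178 [536.7 -53. ] [ 3.1 -5. ]
1.047 [540.4 -57.5] [ 3.7 -4.6]
0.916 [544.7 -61.6] [ 4.3 -4.1]
0.785 [549.5 -65. ] [ 4.8 -3.5]
0.654 [554.6 -67.9] [ 5.2 -2.8]
0.524 [560.1 -70. ] [ 5.5 -2.1]
0.393 [565.9 -71.3] [ 5.7 -1.4]
0.262 [571.7 -72. ] [ 5.9 -0.6]
0.131 [577.6 -71.8] [5.9 0.2]
-0.0 [583.4 -70.9] [5.8 0.9]
-0.131 [589.1 -69.2] [5.6 1.7]
```

```bash
python3 -m handwheel '[[[0,0,0],[0,0,0]],[[0,0,0],[0,0,0]],[[0,0,0],[0,0,0]]]'; python3 -m handwheel '[[[-4.1,-4.3,0],[0,0,0]],[[-3.5,-4.8,0],[0,0,0]],[[-2.8,-5.2,0],[0,0,0]],[[-2.1,-5.5,0],[0,0,0]],[[0,0,0],[0,0,0]],[[0,0,0],[0,0,0]]]'
```

```text
time: 5.8
tool_pos: [543.5, 7.1, 95.7]
tcp_rot: [-3.14, 0.0, 0.222]
contact_force: [-1.6, 5.2, 1.5]
grip_width: 13.5
time: 6.55
tool_pos: [531.0, -13.4, 95.7]
tcp_rot: [-3.14, 0.001, 0.221]
contact_force: [-3.0, 4.5, 2.4]
grip_width: 13.4
```

```bash
python3 -m handwheel '[[[-1.4,-5.7,0],[0,0,0]],[[-0.6,-5.9,0],[0,0,0]],[[0.2,-5.9,0],[0,0,0]],[[0.9,-5.8,0],[0,0,0]],[[1.7,-5.6,0],[0,0,0]],[[2.4,-5.4,0],[0,0,0]],[[3.1,-5.0,0],[0,0,0]],[[3.7,-4.6,0],[0,0,0]],[[0,0,0],[0,0,0]]]'
python3 -m handwheel '[[[4.3,-4.1,0],[0,0,0]],[[4.8,-3.5,0],[0,0,0]],[[5.2,-2.8,0],[0,0,0]],[[5.5,-2.1,0],[0,0,0]],[[5.7,-1.4,0],[0,0,0]],[[0,0,0],[0,0,0]],[[0,0,0],[0,0,0]]]'
python3 -m handwheel '[[[5.9,-0.6,0],[0,0,0]],[[5.9,0.2,0],[0,0,0]],[[5.4,0.9,0],[0,0,0]],[[0,0,0],[0,0,0]],[[0,0,0],[0,0,0]]]'
```

```text
time: 7.68
tool_pos: [541.8, -57.2, 95.7]
tcp_rot: [-3.14, -0.001, 0.221]
contact_force: [1.1, 6.6, -0.2]
grip_width: 13.4
time: 8.55
tool_pos: [566.4, -70.2, 95.7]
tcp_rot: [-3.139, 0.001, 0.222]
contact_force: [-0.5, 8.0, 1.9]
grip_width: 13.4
time: 9.18
tool_pos: [584.0, -69.8, 95.7]
tcp_rot: [-3.139, 0.0, 0.222]
contact_force: [0.7, 7.9, 0.3]
grip_width: 13.3
```

```bash
python3 -m handwheel '[[[-0.3,1.2,0],[0,0,0]],[[1,0.2,0],[0,0,0]],[[1,0.2,0],[0,0,0]],[[0,0,0],[0,0,0]]]'
python3 -m handwheel '[[[1,0.25,0],[0,0,0]],[[0,0,0],[0,0,0]]]'
python3 -m handwheel '[[[0.7,0.2,0],[0,0,0]],[[0,0,0],[0,0,0]]]'
```

```text
time: 9.68
tool_pos: [584.6, -69.5, 95.7]
tcp_rot: [-3.141, 0.003, 0.222]
contact_force: [-4.1, 2.6, 2.7]
grip_width: 13.3
time: 9.93
tool_pos: [585.3, -69.4, 95.6]
tcp_rot: [-3.141, 0.003, 0.222]
contact_force: [-5.8, 1.7, 4.5]
grip_width: 13.3
time: 10.18
tool_pos: [586.0, -69.2, 95.6]
tcp_rot: [-3.141, 0.003, 0.222]
contact_force: [-5.4, 1.0, 4.2]
grip_width: 13.3
```

```bash
python3 -m handwheel '[[[0.7,0.2,0],[0,0,0]],[[0,0,0],[0,0,0]]]'
python3 -m handwheel '[[[0.6,0.15,0],[0,0,0]],[[0,0,0],[0,0,0]]]'
```

```text
time: 10.42
tool_pos: [586.8, -69.0, 95.7]
tcp_rot: [-3.141, 0.003, 0.222]
contact_force: [-6.0, 2.5, 4.2]
grip_width: 13.4
time: 10.68
tool_pos: [587.4, -68.8, 95.7]
tcp_rot: [-3.141, 0.003, 0.222]
contact_force: [-4.7, 2.3, 3.5]
grip_width: 13.2
```

```bash
python3 -m handwheel '[[[0.6,0.15,0],[0,0,0]],[[0,0,0],[0,0,0]]]'
python3 -m handwheel '[[[0.6,0.15,0],[0,0,0]],[[0,0,0],[0,0,0]]]'
python3 -m handwheel '[[[0.4,0.1,0],[0,0,0]],[[0,0,0],[0,0,0]]]'
```

```text
time: 10.92
tool_pos: [588.1, -68.6, 95.7]
tcp_rot: [-3.141, 0.003, 0.222]
contact_force: [-6.0, 3.3, 4.1]
grip_width: 13.4
time: 11.18
tool_pos: [588.7, -68.4, 95.7]
tcp_rot: [-3.141, 0.003, 0.222]
contact_force: [-5.4, 2.7, 3.4]
grip_width: 13.4
time: 11.42
tool_pos: [589.1, -68.3, 95.7]
tcp_rot: [-3.141, 0.003, 0.222]
contact_force: [-5.1, 3.2, 2.9]
grip_width: 13.0
```

```bash
python3 -m handwheel '[[[0.5,0.15,0],[0,0,0]],[[0,0,0],[0,0,0]]]'
python3 -m handwheel '[[[0.5,0.15,0],[0,0,0]],[[0,0,0],[0,0,0]]]'
python3 -m handwheel '[[[0.5,0.15,0],[0,0,0]],[[0,0,0],[0,0,0]]]'
```

```text
time: 11.68
tool_pos: [589.3, -68.2, 95.6]
tcp_rot: [-3.14, 0.004, 0.222]
contact_force: [-6.8, 3.4, 3.8]
grip_width: 13.1
time: 11.92
tool_pos: [589.4, -68.2, 95.6]
tcp_rot: [-3.14, 0.005, 0.222]
contact_force: [-6.8, 1.5, 5.0]
grip_width: 13.3
time: 12.18
tool_pos: [589.4, -68.1, 95.6]
tcp_rot: [-3.14, 0.006, 0.222]
contact_force: [-9.6, 0.7, 7.6]
grip_width: 13.4
```

```bash
python3 -m handwheel '[[[0.4,0.1,0],[0,0,0]],[[0,0,0],[0,0,0]]]'
python3 -m handwheel '[[[0,0,0],[0,0,0]]]'
```

```text
time: 12.42
tool_pos: [589.5, -68.1, 95.6]
tcp_rot: [-3.14, 0.006, 0.222]
contact_force: [-11.3, 0.7, 7.5]
grip_width: 13.2
time: 12.55
tool_pos: [589.6, -68.1, 95.6]
tcp_rot: [-3.14, 0.006, 0.222]
contact_force: [-10.6, 1.4, 6.6]
grip_width: 13.6
```

```bash
python3 -m handwheel '[[[0.4,0.1,0],[0,0,0]],[[0,0,0],[0,0,0]]]'
python3 -m handwheel '[[[0,0,0],[0,0,0]]]'
```

```text
time: 12.8
tool_pos: [589.6, -68.1, 95.6]
tcp_rot: [-3.14, 0.007, 0.222]
contact_force: [-12.6, 1.8, 8.3]
grip_width: 13.2
time: 12.92
tool_pos: [589.6, -68.1, 95.6]
tcp_rot: [-3.14, 0.007, 0.222]
contact_force: [-12.5, 1.1, 8.8]
grip_width: 13.6
```

```bash
python3 -m handwheel '[[[0.3,0.15,0],[0,0,0]],[[0,0,0],[0,0,0]]]'
python3 -m handwheel '[[[0,0,0],[0,0,0]],[[0,0,0],[0,0,0]]]'
```

```text
time: 13.18
tool_pos: [589.7, -68.1, 95.6]
tcp_rot: [-3.14, 0.008, 0.222]
contact_force: [-13.6, 1.0, 9.4]
grip_width: 13.5
time: 13.42
tool_pos: [589.7, -68.1, 95.6]
tcp_rot: [-3.14, 0.008, 0.222]
contact_force: [-13.1, -0.5, 7.8]
grip_width: 13.6
```

```bash
python3 - <<'E'
from h import *
from scipy.optimize import least_squares
P=np.array([(543.5,7.1),(531,-13.4),(541.8,-57.2),(566.4,-70.2),(584,-69.8),(589.6,-68.1)])
f=least_squares(lambda a:np.hypot(*(P-a[:2]).T)-45,[573.5,-27]);print(f.x,f.fun)
a=f.x;yaw=.222
for p in P:print(((yaw-np.pi/2-np.arctan2(*(p-a)[::-1]))+.5)%(2*np.pi)-.5)
q=np.r_[-.03,np.arange(.1309,2.2,.1309)];prev=np.array([592.95,-67.5])
for x in q:
  H=a+45*np.array([np.cos(yaw-np.pi/2-x),np.sin(yaw-np.pi/2-x)]);print(x.round(3),H.round(1),(H-prev).round(1));prev=H.round(1)
E
```

```text
[574.16696663 -25.8743151 ] [ 0.03074836 -0.0667657   0.0435241   0.00102346  0.01282417 -0.0423868 ]
2.6144341482988582
2.074111017850104
1.0237452449579028
0.3954639391858956
0.0017745858415605387
-0.1284065085877002
-0.03 [585.4 -69.5] [-7.6 -2. ]
0.131 [578.3 -70.7] [-7.1 -1.2]
0.262 [572.4 -70.8] [-5.9 -0.1]
0.393 [566.5 -70.2] [-5.9  0.6]
0.524 [560.8 -68.8] [-5.7  1.4]
0.654 [555.3 -66.7] [-5.5  2.1]
0.785 [550.1 -63.9] [-5.2  2.8]
0.916 [545.4 -60.5] [-4.7  3.4]
1.047 [541.1 -56.4] [-4.3  4.1]
1.178 [537.4 -51.8] [-3.7  4.6]
1.309 [534.3 -46.8] [-3.1  5. ]
1.44 [531.9 -41.4] [-2.4  5.4]
1.571 [530.3 -35.8] [-1.6  5.6]
1.702 [529.4 -30. ] [-0.9  5.8]
1.833 [529.2 -24.1] [-0.2  5.9]
1.963 [529.8 -18.2] [0.6 5.9]
2.094 [531.2 -12.5] [1.4 5.7]
```

```bash
python3 -m handwheel '[[[-7.6,-2.0,0],[0,0,0]],[[-7.1,-1.2,0],[0,0,0]],[[-5.9,-0.1,0],[0,0,0]],[[-5.9,0.6,0],[0,0,0]],[[-5.7,1.4,0],[0,0,0]],[[-5.5,2.1,0],[0,0,0]],[[-5.2,2.8,0],[0,0,0]],[[-4.7,3.4,0],[0,0,0]],[[-4.3,4.1,0],[0,0,0]],[[0,0,0],[0,0,0]]]'
python3 -m handwheel '[[[-3.7,4.6,0],[0,0,0]],[[-3.1,5.0,0],[0,0,0]],[[-2.4,5.4,0],[0,0,0]],[[-1.6,5.6,0],[0,0,0]],[[-0.9,5.8,0],[0,0,0]],[[-0.2,5.9,0],[0,0,0]],[[0.6,5.9,0],[0,0,0]],[[1.4,5.7,0],[0,0,0]],[[0,0,0],[0,0,0]],[[0,0,0],[0,0,0]],[[0,0,0],[0,0,0]]]'
```

```text
time: 14.68
tool_pos: [541.0, -56.3, 95.7]
tcp_rot: [3.141, -0.0, 0.222]
contact_force: [2.9, 3.4, -3.1]
grip_width: 13.4
time: 16.05
tool_pos: [531.1, -12.4, 95.7]
tcp_rot: [-3.141, 0.0, 0.222]
contact_force: [3.2, 1.0, -2.7]
grip_width: 13.3
```

```bash
python3 -m handwheel '[[[0,0,0],[0,0,0]],[[0,0,0],[0,0,0]],[[0,0,0],[0,0,0]],[[0,0,0],[0,0,0]],[[0,0,0],[0,0,0]],[[0,0,0],[0,0,0]],[[0,0,0],[0,0,0]],[[0,0,0],[0,0,0]],[[0,0,0],[0,0,0]]]' 0
python3 -m handwheel '[[[0,0,30],[0,0,0]],[[0,0,40],[0,0,0]],[[10,0,45],[0,0,0]],[[20,0,40],[0,0,0]],[[20,0,0],[0,0,0]],[[0,0,0],[0,0,0]],[[0,0,0],[0,0,0]]]'
python3 - <<'E'
from h import *
c=capture("wrist"); save(c,"w2.png",(120,40,400,250),2.8)
P=[ (574.2,-25.9,45),(630.7,-13.1,62),(531.2,-12.5,110)]
print([((proj(c,p)-[120,40])*2.8).round() for p in P])
E
```

```text
time: 17.18
tool_pos: [531.2, -12.5, 95.7]
tcp_rot: [3.142, 0.0, 0.222]
contact_force: [0.3, 0.3, 0.6]
grip_width: 91.5
time: 18.05
tool_pos: [580.2, -12.4, 249.9]
tcp_rot: [-3.141, 0.002, 0.222]
contact_force: [-0.6, 0.3, -0.3]
grip_width: 92.0
[array([400., 389.]), array([403., 243.]), array([338., 551.])]
```

View pics/w2.png

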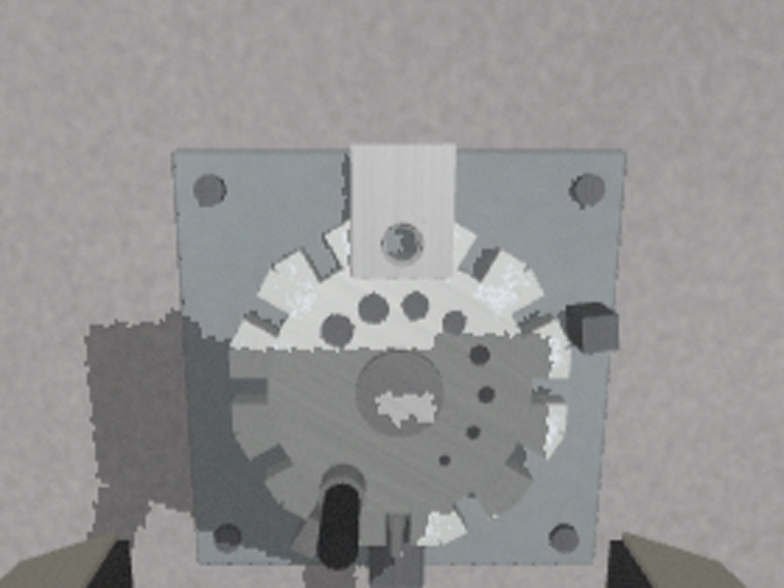

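The turret stands at click four and the hole is where predicted: seen at (402,242), computed (403,243). Next is the pin.

```bash
python3 -m handwheel '[[[-16,48.5,0],[0,0,0]],[[-16,48.5,0],[0,0,0]],[[-16,48.5,0],[0,0,0]],[[-16,48.5,0],[0,0,0]],[[-16,48.5,0],[0,0,0]],[[-16,48.5,0],[0,0,0]],[[0,0,0],[0,0,0]],[[0,0,0],[0,0,0]],[[0,0,0],[0,0,0]]]'
python3 - <<'E'
from h import *
c=capture("wrist"); save(c,"w3.png",(120,0,400,230),2.8)
for t in ("pin","pin_collar","holder"):
    for r in spot_in(t,"wrist")[:3]: p=w(c,r["xyz"]);print(t,round(r["score"],2),p.round(),((proj(c,p)-[120,0])*2.8).round())
E
```

```text
time: 19.23
tool_pos: [485.4, 277.3, 250.6]
tcp_rot: [3.141, 0.0, 0.22]
contact_force: [-0.1, 0.0, 0.0]
grip_width: 91.8
pin 0.98 [561. 287. 121.] [394. 282.]
pin 0.58 [492. 285.  76.] [353. 478.]
pin_collar 0.82 [489. 284.  75.] [352. 487.]
pin_collar 0.66 [565. 285. 114.] [405. 269.]
holder 0.95 [490. 288.  51.] [345. 466.]
```

View pics/w3.png

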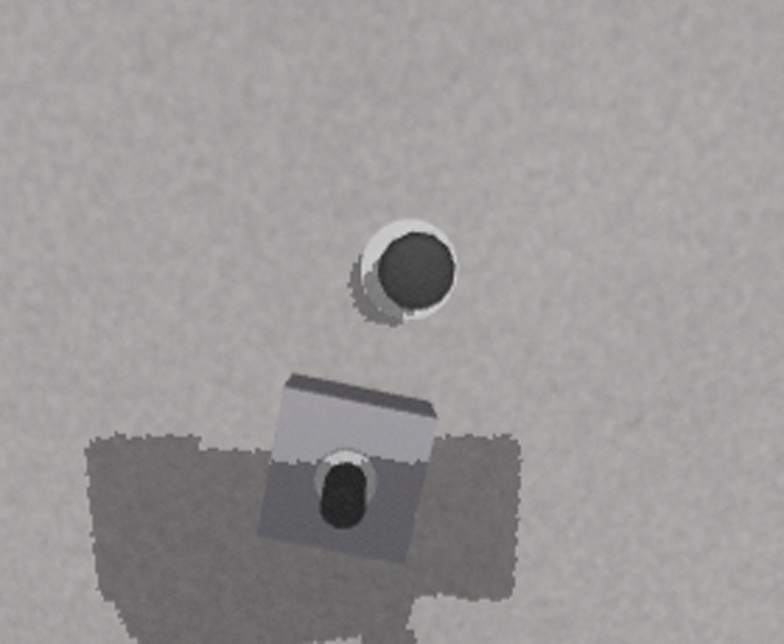

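```bash
python3 - <<'E'
from h import *
c=capture("wrist")
f=lambda u,v,z:ray(c,u/2.8+120,v/2.8,z).round(1)
print(f(344,506,90),f(345,479,50),"big",f(417,271,130),f(417,271,150),get_obs()["tool_pos"])
print(f(278,381,45),f(435,417,45),f(405,562,45),f(260,535,45))
E
```

```text
[485.  286.5  90. ] [484.8 287.1  50. ] big [565.  282.2 130. ] [565.  283.3 150. ] [485.45390374 277.80831841 250.73667152]
[515.1 319.6  45. ] [514.8 258.6  45. ] [455.6 256.3  45. ] [454.  315.1  45. ]
```

```bash
python3 -m handwheel '[[[-0.4,8.8,0],[0,0,0]],[[0,0,-40],[0,0,0]],[[0,0,-40],[0,0,0]],[[0,0,-40],[0,0,0]],[[0,0,-35],[0,0,0]],[[0,0,-17],[0,0,0]],[[0,0,0],[0,0,0]],[[0,0,0],[0,0,0]]]' 0
python3 -m handwheel '[[[0,0,0],[0,0,0]],[[0,0,0],[0,0,0]],[[0,0,0],[0,0,0]],[[0,0,0],[0,0,0]],[[0,0,0],[0,0,0]],[[0,0,0],[0,0,0]],[[0,0,0],[0,0,0]],[[0,0,0],[0,0,0]],[[0,0,0],[0,0,0]],[[0,0,0],[0,0,0]],[[0,0,0],[0,0,0]]]' 1
```

```text
time: 20.48
tool_pos: [485.3, 287.8, 79.6]
tcp_rot: [-3.141, -0.002, 0.222]
contact_force: [0.3, -0.0, 0.5]
grip_width: 91.6
time: 21.85
tool_pos: [484.7, 287.2, 78.7]
tcp_rot: [3.141, 0.0, 0.222]
contact_force: [0.1, 0.1, 1.0]
grip_width: 15.3
```

```bash
python3 -m handwheel '[[[0,0,10],[0,0,0]],[[0,0,20],[0,0,0]],[[0,0,25],[0,0,0]],[[0,0,30],[0,0,0]],[[0,0,40],[0,0,0]],[[0,0,40],[0,0,0]],[[0,0,6],[0,0,0]],[[0,0,0],[0,0,0]]]'
python3 -m handwheel '[[[10,-20,0],[0,0,0]],[[16,-33,0],[0,0,0]],[[20,-42,0],[0,0,0]],[[24,-50,0],[0,0,0]],[[24,-50,0],[0,0,0]],[[20,-42,0],[0,0,0]],[[16,-33,0],[0,0,0]],[[10,-20,0],[0,0,0]],[[6,-10,-40],[0,0,0]],[[0,0,-40],[0,0,0]],[[0,0,0],[0,0,0]],[[0,0,0],[0,0,0]]]'
python3 - <<'E'
from h import *
c=capture("wrist"); o=get_obs(); print(o["tool_pos"],o["tcp_rot"],o["contact_force"],o["grip_width"])
save(c,"w4.png",(150,100,350,260),4)
t=o["tool_pos"]
for p in ([t[0],t[1],t[2]+11.3],t-[0,0,28.7],t-[0,0,33.7],t-[0,0,73.7],[630.7,-13.1,62]): print(((proj(c,p)-[150,100])*4).round())
E
```

```text
time: 22.85
tool_pos: [484.4, 287.2, 249.5]
tcp_rot: [3.142, 0.0, 0.222]
contact_force: [0.5, -1.1, -1.4]
grip_width: 15.4
time: 24.35
tool_pos: [631.3, -12.3, 170.9]
tcp_rot: [3.141, -0.001, 0.223]
contact_force: [0.8, 0.5, -0.7]
grip_width: 15.2
[631.65600101 -12.35337814 171.61290527] [ 3.14054462e+00 -2.72521054e-03  2.22484896e-01] [-0.25971073  0.05515789 -0.6572438 ] 15.723987726397288
[411. 738.]
[410. 576.]
[410. 561.]
[409. 461.]
[411. 401.]
```

View pics/w4.png

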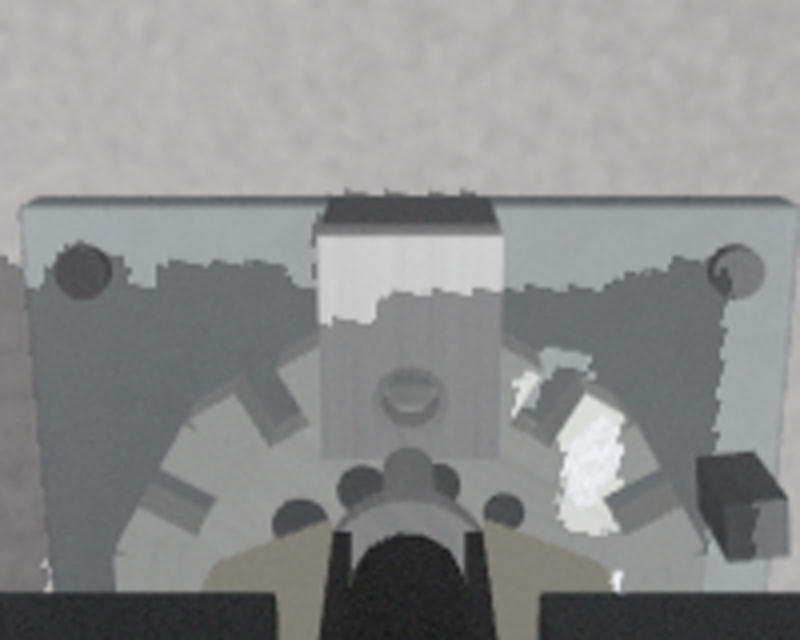

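```bash
python3 - <<'E'
from h import *
c=capture("wrist"); o=get_obs();t=o["tool_pos"];print(t,o["contact_force"])
x=np.array([np.cos(.222),np.sin(.222),0])
P=lambda p:((proj(c,p)-[150,100])*4).round(1)
for r in (11,12,13): print("collar front",r,P(t-[0,0,33.7]+r*x))
for r in (2,3,4,4.5,5.5): print("tip front",r,P(t-[0,0,73.7]+r*x))
for dx in (-5.75,5.75): print("hole edge",P(np.array([630.7,-13.1,62])+dx*x))
for s in(-1,1): print("side",P(t-[0,0,66]+s*4.5*np.array([-x[1],x[0],0])),P(np.array([630.7,-13.1,62])+s*5.75*np.array([-x[1],x[0],0])))
g=cv2.cvtColor(c["img"],cv2.COLOR_RGB2GRAY);print(g[205:232,252]);print(g[192:208,252]);print(g[216,240:266])
E
```

```text
[631.71210141 -12.43834464 171.85938686] [ 0.78002954  0.28942849 -0.49135589]
collar front 11 [409.4 490.8]
collar front 12 [409.4 484.2]
collar front 13 [409.4 477.7]
tip front 2 [408.6 451. ]
tip front 3 [408.6 445.6]
tip front 4 [408.6 440.2]
tip front 4.5 [408.6 437.5]
tip front 5.5 [408.6 432.1]
hole edge [410.2 429.3]
hole edge [410.3 375.1]
side [435.4 478.3] [438.8 402.4]
side [382.  478.2] [381.7 402.4]
[109 115 127 134 134 137 134 104 103 104 107 105 103 107 104 106 103 104
 103 112 121 132 132 132 134 132 133]
[120 115 108 107 113 117 117 117 117 125 143 126 109 109 115 127]
[127 132 145 147 154 139 101 102 102 105 108 104 105 104 105 103 104 102
 101  89 107 120 143 149 149 148]
```

```bash
python3 -m handwheel '[[[-0.3,-0.8,-15],[0,0,0]],[[0,0,-13],[0,0,0]],[[0,0,0],[0,0,0]],[[0,0,0],[0,0,0]],[[0,0,0],[0,0,0]]]'
python3 - <<'E'
from h import *
c=capture("wrist"); o=get_obs();t=o["tool_pos"];print(t,o["tcp_rot"],o["contact_force"])
save(c,"w5.png",(210,150,300,220),8)
x=np.array([np.cos(.222),np.sin(.222),0])
P=lambda p:((proj(c,p)-[210,150])*8).round(1)
H=np.array([630.7,-13.1,62]);y=np.array([-x[1],x[0],0])
print("tip",P(t-[0,0,73.7]),"tipfront3",P(t-[0,0,73.7]+3*x),"shaft front4.5@-70",P(t-[0,0,69]+4.5*x),"collarfront",P(t-[0,0,33.7]+12*x))
print("hole",P(H),P(H+5.75*x),P(H+5.75*y),P(H-5.75*y),"bracket edges",P(H+18*y),P(H-18*y))
E
```

```text
time: 25.08
tool_pos: [630.8, -13.6, 142.2]
tcp_rot: [3.141, -0.001, 0.222]
contact_force: [0.6, -0.9, -1.5]
grip_width: 15.4
[630.7041075  -13.56391306 142.17644412] [ 3.14119803e+00 -7.72126051e-04  2.21827208e-01] [ 0.33798806 -0.77919275 -0.84959448]
tip [336.4 521.7] tipfront3 [336.4 489.4] shaft front4.5@-70 [336.5 492.2] collarfront [337.2 567.2]
hole [331.2 494.6] [331.2 433.9] [267.  494.6] [395.4 494.6] bracket edges [130.3 494.6] [532.1 494.5]
```

View pics/w5.png

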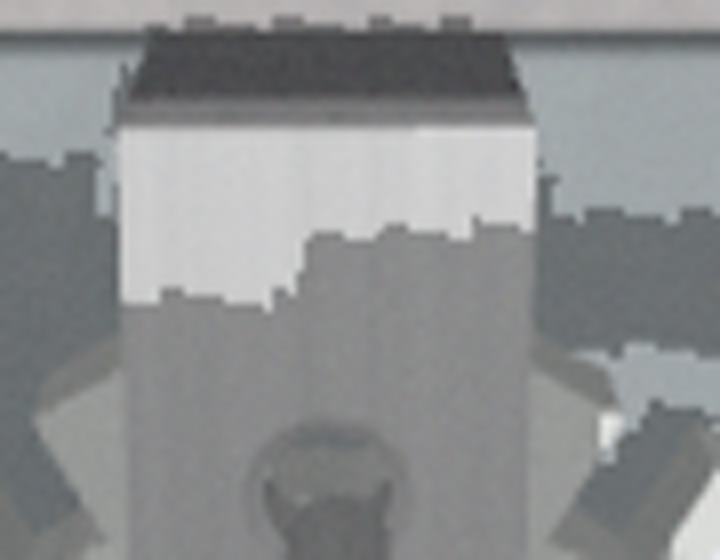

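```bash
python3 - <<'E'
from h import *
c=capture("wrist"); o=get_obs();print(o["tool_pos"])
g=cv2.cvtColor(c["img"],cv2.COLOR_RGB2GRAY)
for col in (235,244,252,260,268): print(col,g[205:240,col])
x=np.array([np.cos(.222),np.sin(.222),0]);t=o["tool_pos"]
for r in(10,11,12): print(proj(c,t-[0,0,33.7]+r*x),proj(c,t-[0,0,28.7]+r*x))
save(c,"w6.png",(200,190,304,262),7.6)
E
```

```text
[630.65094975 -13.53601404 142.13573032]
235 [135 135 136 136 134 134 135 135 135 135 133 134 135 134 134 134 135 135
 134 135 133 134 135 144  86 103 104 106  49  41  35  40  40  40  43]
244 [123 120 121 126 127 114 104 103 106 108 115 133 133 133 134 134 137 134
 119 104 105 120 128 128 130 130 132 131 134 128  83  39  40  40  37]
252 [111 122 122 122 121 122 119 107 108 104 104 107 101 104 108 105 106 108
 105 109 123 131 135 136 136 138 133 128  97  41  43  40  34  39  42]
260 [136 137 132 130 125 128 126 130 127 127 129 134 134 136 138 137 137 136
 124 107 108 113 131 134 136 133 131 131 131 133 123  78  40  41  38]
268 [138 136 136 138 137 137 134 136 136 136 138 138 137 135 134 136 135 136
 135 136 135 133 138 142 122 104 106 110  46  43  46  40  45  43  43]
[252.10946824 224.16254191] [252.12438622 227.65729157]
[252.11009109 222.53348651] [252.12505059 225.9903607 ]
[252.11071597 220.89914495] [252.12571717 224.31787545]
```

View pics/w6.png

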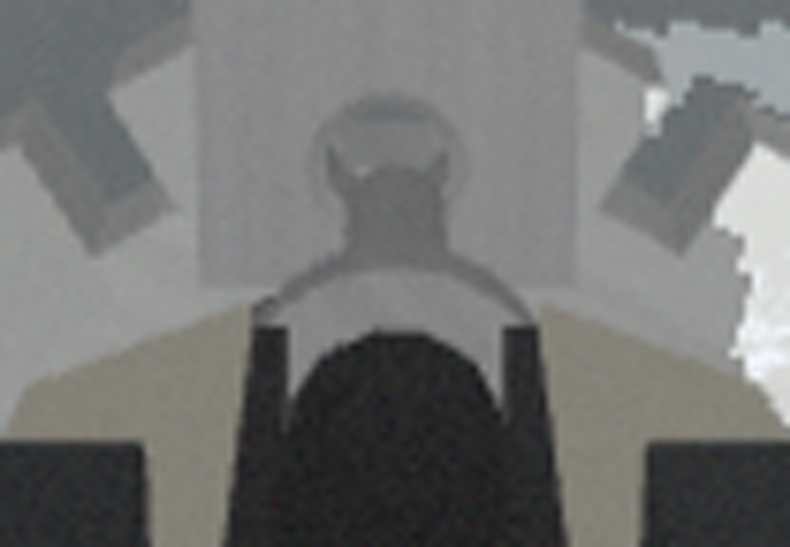

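```bash
python3 -m handwheel '[[[0.2,0.65,0],[0,0,0]],[[0,0,-4],[0,0,0]],[[0,0,-4],[0,0,0]],[[0,0,-3],[0,0,0]],[[0,0,0],[0,0,0]]]'
python3 -m handwheel '[[[0,0,-3],[0,0,0]],[[0,0,-3],[0,0,0]],[[0,0,0],[0,0,0]]]'
```

```text
time: 25.8
tool_pos: [630.4, -12.8, 130.3]
tcp_rot: [-3.141, 0.001, 0.222]
contact_force: [0.1, -0.1, -0.5]
grip_width: 15.3
time: 26.18
tool_pos: [630.5, -12.9, 124.4]
tcp_rot: [-3.141, 0.001, 0.222]
contact_force: [0.1, 0.3, -0.1]
grip_width: 15.0
```

```bash
python3 -m handwheel '[[[0,0,-3],[0,0,0]],[[0,0,-2],[0,0,0]],[[0,0,0],[0,0,0]]]'
python3 -m handwheel '[[[0,0,-2],[0,0,0]],[[0,0,-2],[0,0,0]],[[0,0,0],[0,0,0]]]'
python3 -m handwheel '[[[0,0,-2],[0,0,0]],[[0,0,-2],[0,0,0]],[[0,0,0],[0,0,0]]]'
```

```text
time: 26.55
tool_pos: [630.5, -12.9, 119.5]
tcp_rot: [-3.142, 0.0, 0.222]
contact_force: [-0.6, 0.2, -0.7]
grip_width: 15.0
time: 26.92
tool_pos: [630.5, -12.9, 115.5]
tcp_rot: [-3.142, 0.0, 0.222]
contact_force: [-0.2, 0.0, -0.8]
grip_width: 15.3
time: 27.3
tool_pos: [630.5, -12.8, 111.5]
tcp_rot: [-3.142, 0.0, 0.222]
contact_force: [0.3, 0.7, -0.5]
grip_width: 15.7
```

```bash
python3 -m handwheel '[[[0,0,-4],[0,0,0]],[[0,0,-4],[0,0,0]],[[0,0,-3],[0,0,0]],[[0,0,-2],[0,0,0]],[[0,0,0],[0,0,0]]]'
python3 -m handwheel '[[[0,0,-1.5],[0,0,0]],[[0,0,0],[0,0,0]]]'
python3 -m handwheel '[[[0,0,-1],[0,0,0]],[[0,0,0],[0,0,0]]]'
```

```text
time: 27.92
tool_pos: [630.6, -12.9, 98.6]
tcp_rot: [-3.142, 0.0, 0.222]
contact_force: [-0.2, -1.6, -1.7]
grip_width: 15.1
time: 28.18
tool_pos: [630.6, -12.9, 97.2]
tcp_rot: [3.142, 0.0, 0.222]
contact_force: [0.6, 0.4, -1.2]
grip_width: 15.6
time: 28.42
tool_pos: [630.6, -12.9, 96.2]
tcp_rot: [3.142, 0.0, 0.222]
contact_force: [-0.5, -0.2, -1.5]
grip_width: 15.4
```

```bash
python3 -m handwheel '[[[0,0,-0.8],[0,0,0]],[[0,0,0],[0,0,0]]]'
python3 -m handwheel '[[[0,0,-0.5],[0,0,0]],[[0,0,0],[0,0,0]]]'
```

```text
time: 28.68
tool_pos: [630.7, -12.9, 95.7]
tcp_rot: [3.141, -0.0, 0.222]
contact_force: [-0.0, 0.2, 1.3]
grip_width: 15.4
time: 28.92
tool_pos: [630.8, -12.9, 95.7]
tcp_rot: [3.141, -0.001, 0.222]
contact_force: [-1.8, -0.1, 5.0]
grip_width: 15.2
```

```bash
python3 -m handwheel '[[[0,0,0],[0,0,0]],[[0,0,0],[0,0,0]],[[0,0,0],[0,0,0]],[[0,0,0],[0,0,0]],[[0,0,0],[0,0,0]],[[0,0,0],[0,0,0]],[[0,0,0],[0,0,0]],[[0,0,0],[0,0,0]],[[0,0,0],[0,0,0]]]' 0
python3 -m handwheel '[[[0,0,15],[0,0,0]],[[0,0,30],[0,0,0]],[[0,0,40],[0,0,0]],[[0,0,40],[0,0,0]],[[-20,0,30],[0,0,0]],[[-20,0,0],[0,0,0]],[[0,0,0],[0,0,0]],[[0,0,0],[0,0,0]]]'
python3 - <<'E'
from h import *
c=capture("wrist"); save(c,"w7.png",(120,40,400,250),2.8);print(get_obs()["contact_force"])
A=np.array([574.17,-25.87,0]);P=lambda x,y,z:((proj(c,A+[x*np.cos(.222)-y*np.sin(.222),x*np.sin(.222)+y*np.cos(.222),z])-[120,40])*2.8).round()
print("pin top",P(58,0,107),"collar top",P(58,0,67),"front",P(70,0,67),"handle top",P(45*np.cos(5*np.pi/6),22.5,110))
E
```

```text
time: 30.05
tool_pos: [630.7, -12.9, 95.0]
tcp_rot: [3.142, 0.0, 0.222]
contact_force: [0.5, -0.8, 1.1]
grip_width: 91.4
time: 31.05
tool_pos: [591.1, -12.9, 250.3]
tcp_rot: [3.141, -0.001, 0.222]
contact_force: [0.0, -0.7, -0.1]
grip_width: 91.5
[-0.13555292 -0.49735365 -0.54367003]
pin top [398. 293.] collar top [395. 276.] front [395. 241.] handle top [329. 580.]
```

View pics/w7.png

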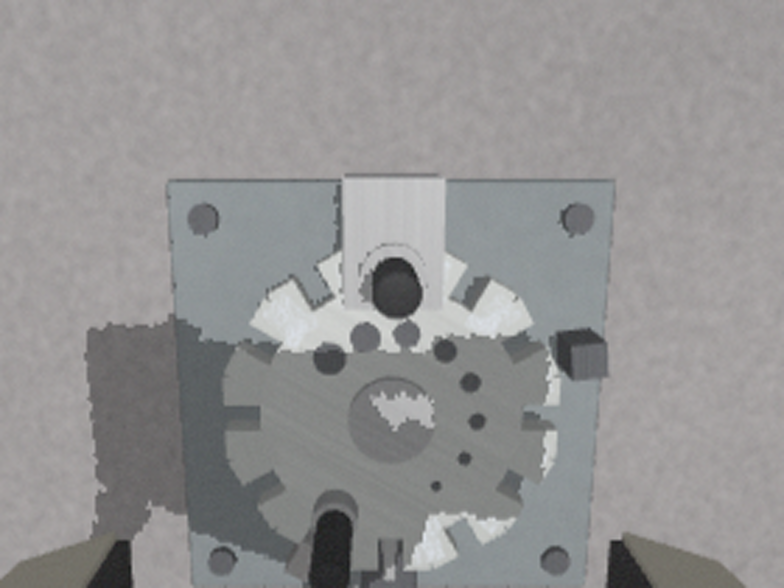

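The picture shows the pin standing upright in the bracket, with its top at (397,292) against a computed (398,293) and the collar front at about (395,243) against (395,241). The handle is at click four, the gripper is open and nothing is being touched, so I'm handing in.

```bash
python3 -c "
from plant import bot
print(bot.close_job())"
```

```text
the job is handed in; nothing more can be done
None
```

The job is done and handed in at about 31 s of the 72 s allowed; the hand-in reports no verdict.

- **Stop:** I turned the turret anticlockwise until it met its stop, about 0.13 rad past home. I held it there with about 13 N at the handle.
- **Fourth click:** I turned it clockwise to about 2.10 rad at the handle and let go. A camera look afterwards showed it still at the fourth click.
- **Pin:** I took the smaller pin from the grey holder and lowered it through the bracket's hole without side contact. The collar seated at the computed height with about 5 N, and I released it.

In the last picture the pin stood upright, with its top and collar within about 1 mm of the computed positions. The handle was still at the fourth click, the gripper was open and clear, and the contact force was near zero. I never went near the module, gland or screwdriver, but I did not check their positions again at the end. One earlier camera reading hinted the pin sat 1.8 mm off in the grip. A closer look showed I had misread the collar edge, with about 0.4 mm of real offset, which I corrected. No check failed.

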